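# Unplug and hold the insulation test on its third step

### The job

Get the socket box ready for an insulation test: pull the rectangular plug out of the socket box and leave it in the open tray. Only then turn the tester's bar selector clockwise, three clicks from rest and not past the third, and finish while still holding it there against its return spring, because it springs back when let go. Leave the other things on the bench where they are.

Things in the scene. Friction and masses are not known exactly. Their poses are not given: they have to be found in the camera images.
- tester: Fixed grey test instrument, case 160 x 130 x 70 mm high, flat top with a display, dial plate and small low sockets (at most 5 mm proud). Origin at bench level straight below the selector's axis; case spans x -60 to +100 mm, y -65 to +65 mm in its own frame; z up.
- selector (a joint): Selector's turn, rad: 0 at rest, grows clockwise seen from above, end stop at 1.80. Sprung clicks every 24 degrees (0.419): first 0.419, second 0.838, third 1.257, fourth 1.676; dial marks show rest (longer mark) and the four clicks under the selector's white pointer line. A return spring (about 0.07 N m at rest, 0.10 at the third click, with a click ripple of about 0.05) always turns it back to 0 when let go.
- selector_grip (a point): On the selector's axis, 100 mm above the bench, at the height to grip. The selector is a black disc 48 mm across (top 82 mm above the bench) with a grip bar on it 46 mm long, 14 mm thick, from 82 to 111 mm above the bench. The axes turn with the selector: x along the bar (pointer end is -x), y across its 14 mm thickness, z up. At rest x and y are parallel to the tester's.
- socket_box: Fixed wooden box 140 x 100 x 60 mm high with two white faceplates on top: one holds the rectangular plug, the other is an empty round socket. Origin at bench level straight below the plug's hole (26 x 16 mm, 30 mm deep); box spans x -50 to +90 mm, y -50 to +50 mm in its own frame; z up.
- plug: Loose plug, 90 g. Black grip 40 (x) x 24 (y) x 40 (z) mm on a steel shank 24 x 14 x 24 mm. Origin at the centre of the shank's foot; the grip spans z +24 to +64 mm. At the start it stands upright, fully home: grip's underside on the box's top, 60 mm above the bench. Sprung balls in the socket catch a waist in the shank: pull straight up with about 10 N over the first 6 mm, then it slides freely; the shank is clear of the box after 24 mm.
- plug_mid (a point): Middle of the plug, on its long axis 40 mm above its foot (16 mm above the grip's underside). Axes as the plug's.
- tray: Fixed open grey tray 170 (x) x 130 (y) x 35 mm high, walls 4 mm, floor 4 mm thick, empty. Origin at bench level under its centre, z up.
- tape: Bystander: roll of tape lying flat, 54 mm across, 18 mm high. Origin under its centre.
- driver: Bystander: screwdriver 170 mm long lying on the bench along its x. Origin under its middle.
- round_plug: Bystander: loose round white plug standing on the bench, 38 mm across, 36 mm high. Origin under its centre.
- meter: Bystander: hand-held meter lying flat, 85 x 165 x 38 mm high. Origin under its centre.
- spool: Bystander: solder spool standing up, 56 mm across, 50 mm high. Origin under its centre.
- jar: Bystander: small pale capped jar, 56 mm across, 70 mm high. Origin under its centre.
- pliers: Bystander: pliers lying flat, about 140 mm long along its x, 50 mm wide, 12 mm high. Origin near the middle, at bench level.
Not all that is in view belongs to the job. Several things have the shape of the plug; the one meant has the colours described above.

How it is judged:
By the outcome, as a careful person would: the job done as asked, in the order asked, and still so for the second after the job is handed in, while the arm keeps its last pose, push and grip.
It also fails if it takes over 67 s, if anything falls off the work surface, if the arm or the gripper's body presses on something with over 40 N, if the wrist force passes 120 N, or if a joint passes its speed limit or range.

### The arm

A 6-joint arm with a two-finger parallel gripper is mounted at the origin on the work surface. World frame = base frame: x ahead of the robot, y to its left, z up, the work surface at z = 0. Lengths are in m, angles in degrees, forces in N, time in s.
With the tool pointing down it reaches from about 0.4 to 0.825 m from the base axis. Payload 7 kg.
Tool frame: the origin (TCP) lies on the centre line of the jaws, within the pads' length; the fingertips stand 8 mm ahead of it and the grasp point (between the pads) lies 11 mm behind it; z points along the fingers, y is the line along which they close (so a half turn about z gives the same grasp; the last joint's range is limited). The gripper opens to 88 mm and grips with 3 to 60 N. Pads are 19 mm wide; open, the fingers measure 130 mm over their backs; the gripper's body (78 mm by 193 mm) begins 47 mm behind the grasp point.
Start: joints at [-56.832, 20.546, 0.682, 0, -70.136, -16.507], TCP at [0.194, -0.647, 0.235] pointing down, gripper open.
Joint ranges: [-176.03, 176.03], [-82.01, 121.73], [-58.28, 71.71], [-173.87, 95.51], [-174.79, -0.11], [-173.66, 173.66]. Speed limits (degrees/s): [136.94, 136.94, 172.46, 180, 180, 180].

### API

Orientations are given as [roll, pitch, yaw] about the fixed x, y, z axes, in that order (R = Rz(yaw) Ry(pitch) Rx(roll)).
In Python, from plant import ctrl, vision gives the robot as it stands. The module is installed in compiled form; this text tells all that it offers.
- The arm moves only by the tool move_arm, never from a script. Its argument "moves" is one flat list of numbers, 7 for each row, row after row: the finger opening in cm, from 0 to 8.76, then the shift along the tool's x, y, z in cm, then the turn, a rotation vector about the tool's x, y, z in rad. A call has 1 to 8 rows; each row shifts and turns the commanded pose from where the row before left it, along the tool's axes as they then stand; what a row does not reach is not made up. A row lasts 1/10 s, in which the tool goes at most 50 mm and 8.59 degrees, less where a joint would pass 70% of its speed; a pose out of reach is approached as far as the arm can. A call with a gripper value outside its range is refused whole. The fingers move at their own pace and stop on an object; the grip force is fixed at half the most. Time passes only in rows, so rows that do not move let the fingers close. It gives the time, the measured TCP pose, the force, the opening and the grip force at its end, in the units of the state.
- ctrl.get_obs(): the state, without advancing time (a new reading comes with each control period).
- vision.snapshot(name): name is "scene" or "side" or "wrist"; returns (picture, depth): 384x512x3 uint8, red, green, blue; 384x512 float32, m along the optical axis (not along the pixel's ray), 0 where there is no reading.
- vision.camera_model(name): a dict with "vertical_fov" (degrees; the focal length in pixels is half the picture's height over the tangent of half this angle, whatever the lens; pixels are square), "cx", "cy" (the principal point, pixels), "cam_to_world" (4x4, takes a point from camera to world coordinates). Camera axes: x right, y down, z forward; pixel columns grow to the right and rows downward; lengths in m; the calibration is good to about 2 mm. A picture is of the moment at which its call begins: read the wrist's pose just before it. camera_model takes no time and is no camera call; for the wrist camera it gives the pose at the moment of the call.
- ctrl.close_job(): hands the job in; it is judged then, once.
The state is a dict: "clock": time; "joint_pos": joint angles; "qvel": joint speeds; "tau": joint torques, N m; "tool_pos": TCP position; "orientation": TCP orientation; "force": force on the tool from outside, world axes, zero at the start; "moment": the same for the moment, N m; "opening": finger opening in m; "gripper_force": force on a finger pad.
Only numpy, scipy, OpenCV 4.12 (cv2) and the standard library are available. Lean on these libraries where they do the work, as an engineer would, in place of code of your own. Each camera call takes 0.05 s, during which the arm holds its last target. There are 200 camera calls.

## Working session

There is one attempt and no reset: what is moved stays moved. The work goes in short steps, Python scripts to look and compute and a tool call to move; the robot and the scene stay as the last step left them, time stands still between calls to the robot, and variables do not carry over. Pictures are saved under pics/ and viewed, at most 10 in all, crops included, and the job is handed in when it is done.

Besides the shell and the picture viewer there is one more tool, called after "Call:" by a JSON object that holds its "api" and its "payload", one argument or row to a line. move_arm: Moves the arm, as the interface text tells. Its arguments: {"type":"object","properties":{"moves":{"type":"array"}},"required":["moves"]}

```bash
mkdir -p pics
cat > h.py <<'E'
import numpy as np, cv2
from plant import ctrl, vision
def snap(n,tag):
    m=vision.camera_model(n); p,d=vision.snapshot(n)
    cv2.imwrite(f'pics/{tag}.png',p[:,:,::-1]); np.savez(f'pics/{tag}.npz',p=p,d=d,**{k:np.array(v) for k,v in m.items()})
def pt(tag,u,v,z=None):
    f=np.load(f'pics/{tag}.npz'); d=f['d']; fl=d.shape[0]/2/np.tan(np.radians(f['vertical_fov'])/2)
    r=np.array([(u-f['cx'])/fl,(v-f['cy'])/fl,1]); T=f['cam_to_world']
    if z is None: k=d[int(round(v)),int(round(u))]
    else: k=(z-T[2,3])/(T[:3,:3]@r)[2]
    return T[:3,:3]@r*k+T[:3,3]
E
python3 - <<'E'
from h import *
print(ctrl.get_obs())
for n in('scene','side','wrist'): snap(n,n+'0'); print(vision.camera_model(n))
a=[cv2.imread(f'pics/{n}0.png') for n in('scene','side')]
cv2.imwrite('pics/s0b.png',cv2.resize(a[0],(800,600),interpolation=cv2.INTER_CUBIC))
cv2.imwrite('pics/d0b.png',cv2.resize(a[1],(800,600),interpolation=cv2.INTER_CUBIC))
E
```

```text
{'clock': 0.0, 'joint_pos': array([-5.68332604e+01,  2.05927378e+01,  6.33827720e-01, -1.92403654e-02,
       -7.01362555e+01, -1.65067780e+01]), 'qvel': array([ 0.00548555, -0.03733722,  0.01650082,  0.0156041 , -0.04583242,
        0.07535041]), 'tau': array([-8.73603381e-05, -5.82721031e+01,  2.93052417e+01,  6.99706078e+00,
        6.96653282e-03, -2.21646551e-04]), 'tool_pos': array([ 0.19334869, -0.64621906,  0.23361116]), 'orientation': array([ 1.79903617e+02, -9.70015030e-03, -1.63346583e+02]), 'force': array([ 0.59178907, -0.18844737,  0.3786818 ]), 'moment': array([ 0.0136233 ,  0.00957147, -0.01720057]), 'gripper_force': 0.0, 'opening': 0.08799683094125532}
{'vertical_fov': 48.47973351869465, 'cx': 257.6746682509494, 'cy': 190.4473004978477, 'cam_to_world': array([[ 0.67174977,  0.52847172, -0.5191049 ,  1.16056674],
       [ 0.74076855, -0.47565603,  0.47435566, -0.53014509],
       [ 0.00376818, -0.70318489, -0.71099706,  0.91892496],
       [ 0.        ,  0.        ,  0.        ,  1.        ]])}
{'vertical_fov': 56.952305661875855, 'cx': 262.8298943981587, 'cy': 194.69397088288912, 'cam_to_world': array([[-0.97628088, -0.16283062,  0.14269491,  0.47867793],
       [-0.21579898,  0.6785453 , -0.70214463,  0.52843103],
       [ 0.01750569, -0.71628379, -0.69758948,  0.6295349 ],
       [ 0.        ,  0.        ,  0.        ,  1.        ]])}
{'vertical_fov': 66.21455640824568, 'cx': 258.271580378, 'cy': 197.51443748255855, 'cam_to_world': array([[-2.87394547e-01,  9.19883090e-01,  2.66869771e-01,
         1.21285756e-01],
       [ 9.57812058e-01,  2.75821757e-01,  8.07367285e-02,
        -6.68240276e-01],
       [ 6.59862215e-04,  2.78814380e-01, -9.60344785e-01,
         3.83865123e-01],
       [ 0.00000000e+00,  0.00000000e+00,  0.00000000e+00,
         1.00000000e+00]])}
```

View pics/s0b.png

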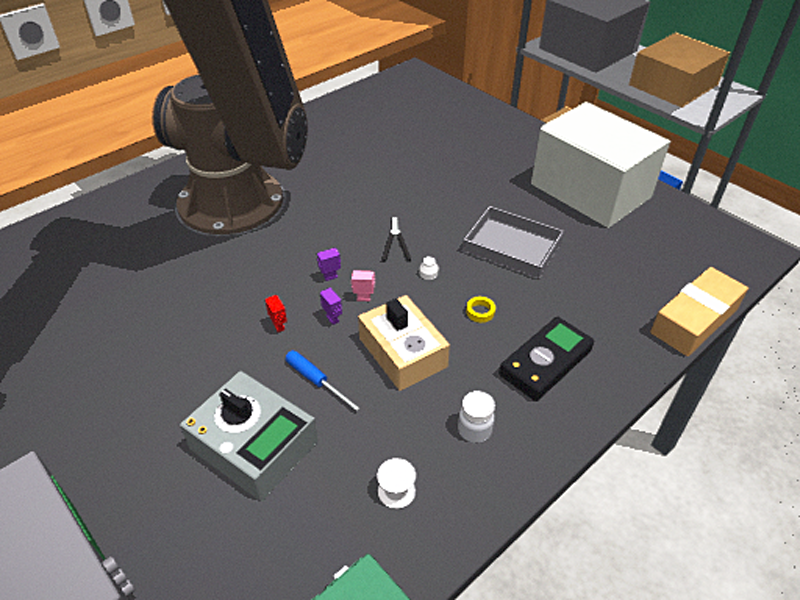

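View pics/d0b.png

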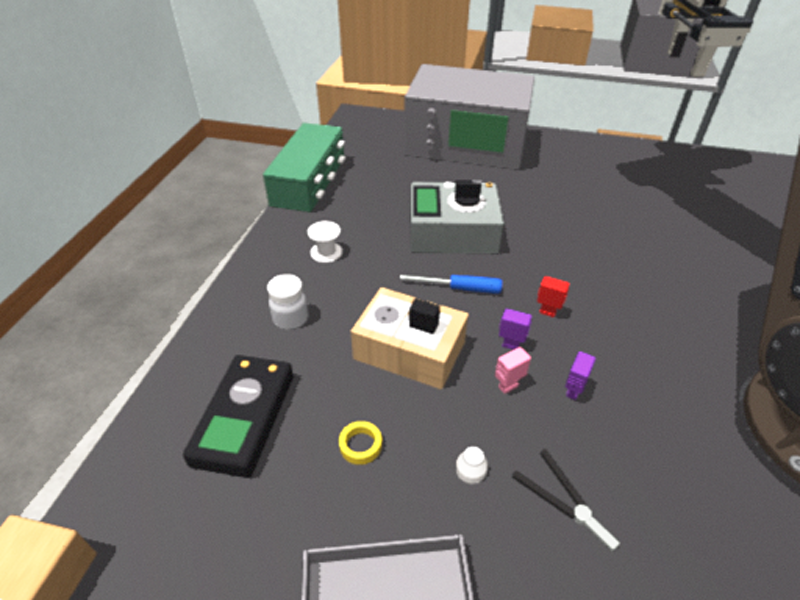

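The scene view shows the black plug on the box at (397,313), the selector at (236,405), and the tray at (513,240). The side view shows the same layout, with the plug at (425,316) and the selector at (467,192). Next I'll measure them from the depth clouds.

```bash
cat >> h.py <<'E'
def cloud(tag):
    f=np.load(f'pics/{tag}.npz'); d=f['d']; fl=d.shape[0]/2/np.tan(np.radians(f['vertical_fov'])/2)
    v,u=np.mgrid[:d.shape[0],:d.shape[1]]
    P=np.stack([(u-f['cx'])/fl*d,(v-f['cy'])/fl*d,d],-1)@f['cam_to_world'][:3,:3].T+f['cam_to_world'][:3,3]
    P[d==0]=np.nan
    return P,f['p']
E
python3 - <<'E'
from h import *
s=512/800
seeds={'scene0':dict(plug=(397,306),box=(385,338),sel=(238,396),tester=(262,412),tray=(513,240),red=(275,305),tape=(470,318)),'side0':dict(plug=(425,310),box=(440,345),sel=(467,185),tester=(485,217))}
for t in seeds:
    P,c=cloud(t)
    pos={k:pt(t,u*s,v*s) for k,(u,v) in seeds[t].items()}
    for k,x in pos.items(): print(t,k,x.round(4))
    def rect(k,zl,zh,r,cen=None,dark=None):
        q=pos[cen or k]; m=(P[...,2]>zl)&(P[...,2]<zh)&(np.hypot(P[...,0]-q[0],P[...,1]-q[1])<r)
        if dark: m&=c.max(-1)<70
        X=P[m]; 
        if len(X)<5: print(k,'none');return
        (cx,cy),(w,h),a=cv2.minAreaRect((X[:,:2]*1000).astype(np.float32)); print('  rect',k,len(X),round(cx,1),round(cy,1),'size',round(w,1),round(h,1),'ang',round(a,1),'z',np.median(X[:,2]).round(4))
    rect('plug',.116,.135,.05); rect('box',.054,.068,.13,'plug'); rect('sel',.104,.12,.04); rect('tester',.064,.0765,.14,'sel')
    if 'tray' in pos: rect('tray',.028,.045,.13)
E
```

```text
scene0 plug [ 0.5711 -0.0044  0.0998]
scene0 box [ 0.584  -0.0437  0.058 ]
scene0 sel [ 0.5277 -0.2996  0.0684]
scene0 tester [ 0.5797 -0.2894  0.0707]
scene0 tray [0.5209 0.3701 0.0026]
scene0 red [ 0.3987 -0.1418  0.0649]
scene0 tape [0.6161 0.1392 0.0024]
plug none
  rect box 1392 554.6 -10.5 size 120.6 225.7 ang 88.5 z 0.0598
  rect sel 69 550.0 -321.0 size 32.6 13.6 ang 11.7 z 0.1108
  rect tester 2767 575.2 -315.4 size 162.4 130.4 ang 12.2 z 0.0701
  rect tray 297 530.9 352.0 size 173.1 138.1 ang 18.6 z 0.0329
side0 plug [0.5657 0.0016 0.0997]
side0 box [0.5386 0.0245 0.0604]
side0 sel [ 0.5543 -0.3116  0.107 ]
side0 tester [ 0.5145 -0.2785  0.0689]
plug none
  rect box 1969 551.2 -8.5 size 120.9 229.9 ang 89.0 z 0.0602
  rect sel 79 554.6 -316.7 size 44.5 16.9 ang 12.4 z 0.1098
  rect tester 1299 573.1 -313.3 size 158.4 132.5 ang 12.4 z 0.0701
```

Run:
```python
from h import *
for t in('scene0','side0'):
    P,c=cloud(t)
    for nm,q,zl,zh,r in(('plug',(.569,-.001),.092,.106,.04),('box',(.585,-.01),.054,.067,.088),('bar',(.554,-.317),.1,.12,.04)):
        m=(P[...,2]>zl)&(P[...,2]<zh)&(np.hypot(P[...,0]-q[0],P[...,1]-q[1])<r)
        if nm=='plug': m&=c.max(-1)<90
        X=P[m];print(t,nm,len(X),cv2.minAreaRect((X[:,:2]*1000).astype(np.float32)),np.median(X[:,2]))
```

```text
scene0 plug 111 ((570.893310546875, -7.754116058349609), (24.130475997924805, 40.85276412963867), 75.07819366455078) 0.09839127140142256
scene0 box 1300 ((590.5563354492188, -9.983779907226562), (102.93871307373047, 143.0376739501953), 79.35579681396484) 0.059754745842625245
scene0 bar 134 ((557.1162719726562, -319.4249572753906), (47.361602783203125, 14.918840408325195), 13.262481689453125) 0.1102218411946203
side0 plug 160 ((567.7378540039062, -4.874845504760742), (24.230802536010742, 36.07011413574219), 78.22032165527344) 0.09924219809198531
side0 box 1792 ((589.3131103515625, -9.955001831054688), (103.90420532226562, 140.8934326171875), 79.71764373779297) 0.0601278104689722
side0 bar 100 ((554.6249389648438, -316.6987609863281), (44.50959014892578, 16.876707077026367), 12.413108825683594) 0.10882869977117171
```

Call:
{"api": "move_arm", "payload": {
  "moves": [8.7, 0, 0, 0, 0, 0, 0.14, 8.7, 0, 0, 0, 0, 0, 0.14, 8.7, 0, 0, 0, 0, 0, 0.14, 8.7, 0, 0, 0, 0, 0, 0.054, 8.7, -1.58, 4.36, 0, 0, 0, 0, 8.7, -1.58, 4.36, 0, 0, 0, 0, 8.7, -1.58, 4.36, 0, 0, 0, 0, 8.7, -1.58, 4.36, 0, 0, 0, 0]
}}

```text
clock: 0.95
tool_pos: [0.2878, -0.4851, 0.2342]
orientation: [180.0, -0.0, 169.5]
force: [0.8, -0.4, 0.8]
opening: 0.087
gripper_force: 0.0
```

Call:
{"api": "move_arm", "payload": {
  "moves": [8.7, -1.58, 4.36, 0, 0, 0, 0, 8.7, -1.58, 4.36, 0, 0, 0, 0, 8.7, -1.58, 4.36, 0, 0, 0, 0, 8.7, -1.58, 4.36, 0, 0, 0, 0, 8.7, -1.58, 4.36, 0, 0, 0, 0, 8.7, -1.58, 4.36, 0, 0, 0, 0, 8.7, -1.58, 4.36, 0, 0, 0, 0, 8.7, -1.58, 4.36, 0, 0, 0, 0]
}}

```text
clock: 1.75
tool_pos: [0.4758, -0.1649, 0.2347]
orientation: [180.0, 0.0, 169.5]
force: [1.1, -0.9, 0.1]
opening: 0.0869
gripper_force: 0.0
```

Call:
{"api": "move_arm", "payload": {
  "moves": [8.7, -1.58, 4.36, 0, 0, 0, 0, 8.7, -1.58, 4.36, 0, 0, 0, 0, 8.7, -1.58, 4.36, 0, 0, 0, 0, 8.7, -1.58, 4.36, 0, 0, 0, 0, 8.7, 0, 0, 0, 0, 0, 0, 8.7, 0, 0, 0, 0, 0, 0]
}}

```text
clock: 2.35
tool_pos: [0.5691, -0.0058, 0.2338]
orientation: [-180.0, -0.1, 169.6]
force: [-0.1, -1.3, 0.1]
opening: 0.0869
gripper_force: 0.0
```

```bash
cat >> h.py <<'E'
def go(x,y,z,yaw):
    o=ctrl.get_obs(); p=o['tool_pos']; ps=np.radians(o['orientation'][2]); d=np.array([x,y,z])-p
    print('t',round(o['clock'],2),'p',p.round(4),'rpy',o['orientation'].round(2),'j',o['joint_pos'].round(1),'F',o['force'].round(1),'M',o['moment'].round(2))
    print('shift cm (present axes)',(100*np.array([d@[np.cos(ps),np.sin(ps),0],d@[np.sin(ps),-np.cos(ps),0],-d[2]])).round(2),'turn z',round(-np.radians((yaw-o['orientation'][2]+180)%360-180),3))
E
python3 - <<'E'
from h import *
go(.570,-.0065,.074,169.5)
snap('wrist','w1'); P,c=cloud('w1')
for nm,q,zl,zh,r in(('plug',(.569,-.005),.092,.106,.04),('box',(.59,-.01),.054,.067,.088)):
    m=(P[...,2]>zl)&(P[...,2]<zh)&(np.hypot(P[...,0]-q[0],P[...,1]-q[1])<r)
    if nm=='plug': m&=c.max(-1)<90
    X=P[m];print(nm,len(X),cv2.minAreaRect((X[:,:2]*1000).astype(np.float32)),np.median(X[:,2]))
E
```

```text
t 2.35 p [ 0.5691 -0.0058  0.2338] rpy [-1.7997e+02 -8.0000e-02  1.6961e+02] j [  19.1   10.7  -12.9   -0.   -66.4 -119.5] F [-0.1 -1.3  0.1] M [-0.09  0.05 -0.03]
shift cm (present axes) [-0.1  -0.05 15.98] turn z 0.002
plug 726 ((568.645751953125, -6.385580062866211), (20.327722549438477, 37.87276077270508), 79.91588592529297) 0.0998295268871964
box 9178 ((589.9293212890625, -9.3621826171875), (100.1686019897461, 139.36566162109375), 79.74513244628906) 0.06017125534788445
```

View pics/w1.png

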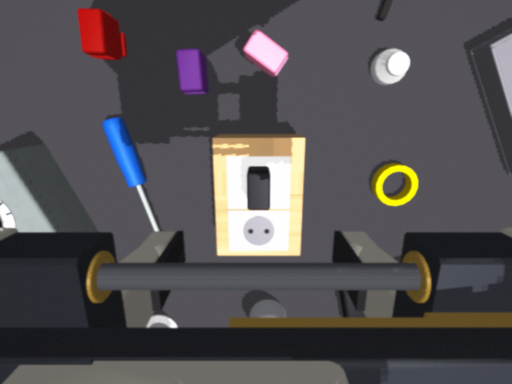

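The wrist view shows the plug at (258,188) on the box, centred between the jaws and aligned with them. Next I go down and grip it.

Call:
{"api": "move_arm", "payload": {
  "moves": [8.7, -0.05, -0.06, 4, 0, 0, 0, 8.7, 0, 0, 4, 0, 0, 0, 8.7, 0, 0, 4, 0, 0, 0, 8.7, 0, 0, 2.5, 0, 0, 0, 8.7, 0, 0, 1.4, 0, 0, 0, 8.7, 0, 0, 0, 0, 0, 0, 8.7, 0, 0, 0, 0, 0, 0]
}}

```text
clock: 3.1
tool_pos: [0.5695, -0.0084, 0.0762]
orientation: [-180.0, 0.0, 169.4]
force: [0.3, -0.1, 0.1]
opening: 0.0871
gripper_force: 0.0
```

Call:
{"api": "move_arm", "payload": {
  "moves": [1, 0, 0, 0, 0, 0, 0, 1, 0, 0, 0, 0, 0, 0, 1, 0, 0, 0, 0, 0, 0, 1, 0, 0, 0, 0, 0, 0, 1, 0, 0, 0, 0, 0, 0, 1, 0, 0, 0, 0, 0, 0, 1, 0, 0, 0, 0, 0, 0, 1, 0, 0, 0, 0, 0, 0]
}}

```text
clock: 3.9
tool_pos: [0.5695, -0.0074, 0.0755]
orientation: [-180.0, -0.0, 169.5]
force: [0.5, -0.1, -0.4]
opening: 0.0286
gripper_force: 0.0
```

Call:
{"api": "move_arm", "payload": {
  "moves": [1, 0, 0, 0, 0, 0, 0, 1, 0, 0, 0, 0, 0, 0, 1, 0, 0, 0, 0, 0, 0, 1, 0, 0, 0, 0, 0, 0]
}}

```text
clock: 4.3
tool_pos: [0.5701, -0.007, 0.0757]
orientation: [180.0, 0.1, 169.5]
force: [1.5, 4.9, -0.6]
opening: 0.0241
gripper_force: 30.0
```

Call:
{"api": "move_arm", "payload": {
  "moves": [1, 0, 0, -0.3, 0, 0, 0, 1, 0, 0, -0.3, 0, 0, 0, 1, 0, 0, -0.3, 0, 0, 0, 1, 0, 0, -0.3, 0, 0, 0, 1, 0, 0, -0.4, 0, 0, 0, 1, 0, 0, -0.5, 0, 0, 0, 1, 0, 0, -0.5, 0, 0, 0, 1, 0, 0, -0.5, 0, 0, 0]
}}

```text
clock: 5.1
tool_pos: [0.5688, -0.008, 0.1065]
orientation: [-179.9, -0.1, 169.5]
force: [-0.2, -0.7, -1.0]
opening: 0.0238
gripper_force: 30.0
```

Call:
{"api": "move_arm", "payload": {
  "moves": [1, 0, 0, -2, 0, 0, 0, 1, 0, 0, -3, 0, 0, 0, 1, 0, 0, -3, 0, 0, 0, 1, 0, 0, -1, 0, 0, 0, 1, 0.5, 1.7, 0, 0, 0, 0, 1, 0.8, 3, 0, 0, 0, 0, 1, 1.2, 4, 0, 0, 0, 0, 1, 1.2, 4, 0, 0, 0, 0]
}}

```text
clock: 5.9
tool_pos: [0.5555, 0.1244, 0.1961]
orientation: [-179.9, -0.1, 169.4]
force: [0.5, 1.4, -1.4]
opening: 0.0236
gripper_force: 30.0
```

Call:
{"api": "move_arm", "payload": {
  "moves": [1, 1.3, 4.4, 0, 0, 0, 0, 1, 1.3, 4.4, 0, 0, 0, 0, 1, 1.3, 4.4, 0, 0, 0, 0, 1, 1.3, 4.4, 0, 0, 0, 0, 1, 0.9, 3, 0, 0, 0, 0, 1, 0.5, 1.4, 0, 0, 0, 0, 1, 0, 0, 0, 0, 0, 0, 1, 0, 0, 0, 0, 0, 0]
}}

```text
clock: 6.7
tool_pos: [0.5312, 0.3516, 0.1959]
orientation: [-179.9, -0.0, 169.5]
force: [0.2, 0.1, -1.7]
opening: 0.0238
gripper_force: 30.0
```

Run:
```python
from h import *
go(.531,.352,.045,169.5)
print(ctrl.get_obs()['gripper_force'])
snap('wrist','w2');snap('scene','s2')
a=cv2.imread('pics/w2.png');b=cv2.imread('pics/s2.png')[60:260,150:400]
b=cv2.resize(b,(480,384)); cv2.imwrite('pics/m2.png',cv2.resize(np.hstack([a,b]),(800,310)))
```

```text
t 6.7 p [0.5312 0.3516 0.1959] rpy [-1.7992e+02 -4.0000e-02  1.6951e+02] j [  51.    18.5   -7.4    0.   -64.1 -151.5] F [ 0.2  0.1 -1.7] M [-0.05 -0.07  0.  ]
shift cm (present axes) [ 0.03  0.04 15.09] turn z 0.0
29.974473416805267
```

View pics/m2.png

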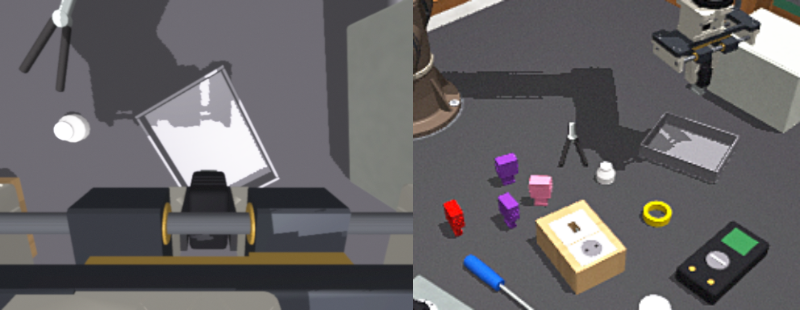

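The plug is held and the hole is empty. The tray is below at (207,135) in the left half, but a tall white box stands close by on the right. I'll check the clearance before lowering.

Run:
```python
from h import *
for t in('scene0','s2','w2'):
    P,c=cloud(t)
    q=(.531,.352)
    m=(P[...,2]>.06)&(P[...,2]<.6)&(P[...,1]>.40)&(P[...,0]>.3)&(P[...,0]<.9)
    if t=='scene0':
        X=P[m]; print(t,cv2.boxPoints(cv2.minAreaRect((X[:,:2]*1000).astype(np.float32))).round(),np.percentile(X[:,2],[5,50,99]).round(3))
    m=(P[...,2]>.027)&(P[...,2]<.045)&(np.hypot(P[...,0]-q[0],P[...,1]-q[1])<.13)
    X=P[m];
    print(t,'tray',len(X),cv2.minAreaRect((X[:,:2]*1000).astype(np.float32)))
```

```text
scene0 [[ 174. 1148.]
 [ 530.  255.]
 [ 944.  420.]
 [ 587. 1313.]] [0.065 0.144 0.338]
scene0 tray 338 ((530.8890991210938, 351.9891662597656), (173.0703125, 138.1428680419922), 18.592409133911133)
s2 tray 341 ((532.3385620117188, 351.5241394042969), (173.0511016845703, 137.0247802734375), 19.25421142578125)
w2 tray 1874 ((531.4154052734375, 352.90789794921875), (169.99252319335938, 130.00082397460938), 18.452245712280273)
```

Run:
```python
from h import *
P,c=cloud('scene0')
ps=np.radians(169.5); ax=np.array([np.cos(ps),np.sin(ps)]); ay=np.array([np.sin(ps),-np.cos(ps)])
D=P[...,:2]-[.531,.352]; x=D@ax; y=D@ay
for w in(.05,.1,.2,.3):
    m=(P[...,2]>.05)&(P[...,2]<.5)&(abs(x)<w)&(y>0)&(y<.5)
    print(w,m.sum(), np.sort(y[m])[:3].round(3) if m.any() else '', P[m][np.argmin(y[m])].round(3) if m.any() else '')
```

```text
0.05 1892 [0.193 0.194 0.194] [0.528 0.548 0.101]
0.1 2911 [0.183 0.184 0.184] [0.477 0.548 0.083]
0.2 3774 [0.173 0.173 0.175] [0.423 0.548 0.072]
0.3 3793 [0.173 0.173 0.175] [0.423 0.548 0.072]
```

Call:
{"api": "move_arm", "payload": {
  "moves": [1, 0, 0, 4, 0, 0, 0, 1, 0, 0, 4, 0, 0, 0, 1, 0, 0, 3, 0, 0, 0, 1, 0, 0, 2, 0, 0, 0, 1, 0, 0, 1.2, 0, 0, 0, 1, 0, 0, 0.8, 0, 0, 0, 1, 0, 0, 0, 0, 0, 0, 1, 0, 0, 0, 0, 0, 0]
}}

```text
clock: 7.6
tool_pos: [0.5321, 0.3528, 0.0476]
orientation: [179.9, 0.1, 169.5]
force: [0.5, 1.0, -0.4]
opening: 0.0243
gripper_force: 30.0
```

Call:
{"api": "move_arm", "payload": {
  "moves": [1, 0, 0, 0.1, 0, 0, 0, 1, 0, 0, 0, 0, 0, 0, 2.6, 0, 0, 0, 0, 0, 0, 3, 0, 0, 0, 0, 0, 0, 4, 0, 0, 0, 0, 0, 0, 5, 0, 0, 0, 0, 0, 0, 5, 0, 0, 0, 0, 0, 0, 5, 0, 0, 0, 0, 0, 0]
}}

```text
clock: 8.4
tool_pos: [0.5315, 0.3525, 0.0455]
orientation: [180.0, -0.0, 169.5]
force: [-0.6, -0.3, 0.2]
opening: 0.0493
gripper_force: 0.0
```

Call:
{"api": "move_arm", "payload": {
  "moves": [5, 0, 0, -1, 0, 0, 0, 5, 0, 0, -3, 0, 0, 0, 5, 0, 0, -4, 0, 0, 0, 5, 0, 0, -5, 0, 0, 0, 8.7, 0, 0, -4, 0, 0, -0.14, 8.7, 0, 0, 0, 0, 0, -0.14, 8.7, 0, 0, 0, 0, 0, -0.12, 8.7, 0, 0, 0, 0, 0, 0]
}}

```text
clock: 9.2
tool_pos: [0.5315, 0.3525, 0.2168]
orientation: [179.9, 0.1, -167.5]
force: [-1.1, -0.4, 0.4]
opening: 0.0765
gripper_force: 0.0
```

Run:
```python
from h import *
go(.5546,-.318,.215,192.4)
snap('scene','s3');P,c=cloud('s3')
m=(P[...,2]>.01)&(np.hypot(P[...,0]-.531,P[...,1]-.352)<.06)&(P[...,2]<.12)&(c.max(-1)<90)
X=P[m];print(len(X),np.median(X,0),X[:,2].max())
P,c=cloud('scene0')
ps=np.radians(192.4); D=P[...,:2]-[.555,-.318]; x=D@[np.cos(ps),np.sin(ps)]; y=D@[np.sin(ps),-np.cos(ps)]
r=np.hypot(x,y); m=(P[...,2]>.115)&(r<.5)&(P[...,2]<.4)
i=np.argsort(r[m])[:400:100]; print(P[m][i].round(3),r[m][i])
b=cv2.imread('pics/s3.png')[100:220,220:400]
cv2.imwrite('pics/c3.png',cv2.resize(b,(540,360)))
```

```text
t 9.2 p [0.5315 0.3525 0.2168] rpy [ 1.7995e+02  6.0000e-02 -1.6748e+02] j [  51.1   17.7   -5.9    0.   -66.4 -128.5] F [-1.1 -0.4  0.4] M [ 0.02 -0.04 -0.01]
shift cm (present axes) [ 12.28 -65.96   0.18] turn z 0.002
185 [0.53631018 0.34365518 0.05572507] 0.07111570705253323
[[ 0.553 -0.568  0.116]
 [ 0.533 -0.572  0.138]
 [ 0.581 -0.575  0.144]
 [ 0.592 -0.577  0.141]] [0.25008833 0.25512662 0.25868231 0.2614662 ]
```

View pics/c3.png

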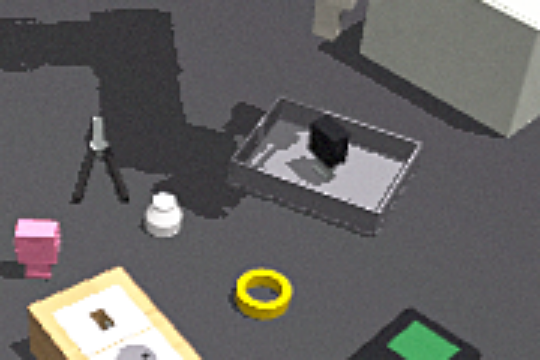

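The plug is standing in the tray, at (328,142) in the crop. Next is the selector.

Call:
{"api": "move_arm", "payload": {
  "moves": [8.7, 0.38, -2.1, 0, 0, 0, 0, 8.7, 0.76, -4.1, 0, 0, 0, 0, 8.7, 0.76, -4.1, 0, 0, 0, 0, 8.7, 0.76, -4.1, 0, 0, 0, 0, 8.7, 0.76, -4.1, 0, 0, 0, 0, 8.7, 0.76, -4.1, 0, 0, 0, 0, 8.7, 0.76, -4.1, 0, 0, 0, 0, 8.7, 0.76, -4.1, 0, 0, 0, 0]
}}

```text
clock: 10.05
tool_pos: [0.5414, 0.0372, 0.2157]
orientation: [-180.0, -0.0, -167.8]
force: [1.8, 0.9, -0.5]
opening: 0.0873
gripper_force: 0.0
```

Call:
{"api": "move_arm", "payload": {
  "moves": [8.7, 0.76, -4.1, 0, 0, 0, 0, 8.7, 0.76, -4.1, 0, 0, 0, 0, 8.7, 0.76, -4.1, 0, 0, 0, 0, 8.7, 0.76, -4.1, 0, 0, 0, 0, 8.7, 0.76, -4.1, 0, 0, 0, 0, 8.7, 0.76, -4.1, 0, 0, 0, 0, 8.7, 0.76, -4.1, 0, 0, 0, 0, 8.7, 0.76, -4.1, 0, 0, 0, 0]
}}

```text
clock: 10.85
tool_pos: [0.5523, -0.2961, 0.2155]
orientation: [180.0, -0.0, -167.8]
force: [0.9, -0.2, 0.7]
opening: 0.0871
gripper_force: 0.0
```

Call:
{"api": "move_arm", "payload": {
  "moves": [8.7, 0.4, -2.3, 0, 0, 0, 0, 8.7, 0, 0, 0, 0, 0, 0, 8.7, 0, 0, 0, 0, 0, 0]
}}

```text
clock: 11.15
tool_pos: [0.5534, -0.3179, 0.215]
orientation: [180.0, -0.1, -167.8]
force: [-0.0, 1.3, 0.1]
opening: 0.0868
gripper_force: 0.0
```

Run:
```python
from h import *
go(.555,-.318,.094,192.4)
snap('wrist','w4');P,c=cloud('w4')
for nm,q,zl,zh,r in(('bar',(.555,-.318),.1,.12,.04),('case',(.575,-.314),.064,.0765,.11)):
    m=(P[...,2]>zl)&(P[...,2]<zh)&(np.hypot(P[...,0]-q[0],P[...,1]-q[1])<r)
    X=P[m];print(nm,len(X),cv2.minAreaRect((X[:,:2]*1000).astype(np.float32)),np.median(X[:,2]))
```

```text
t 11.15 p [ 0.5534 -0.3179  0.215 ] rpy [ 1.7996e+02 -6.0000e-02 -1.6779e+02] j [-12.4  17.9  -5.8  -0.  -66.4 -65.4] F [-0.   1.3  0.1] M [ 0.1  -0.05 -0.01]
shift cm (present axes) [-0.16 -0.05 12.1 ] turn z -0.003
bar 786 ((555.0611572265625, -319.3703308105469), (45.916717529296875, 13.768465995788574), 12.430672645568848) 0.11060878755478926
case 14411 ((567.1296997070312, -316.5547790527344), (144.4207763671875, 130.24111938476562), 12.25111198425293) 0.07011652543643349
```

View pics/w4.png

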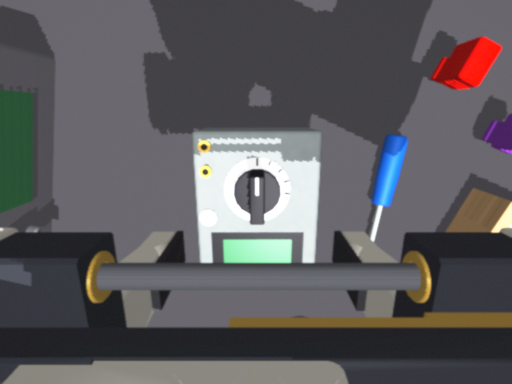

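The wrist view shows the selector bar upright at (257,195), its pointer on the long rest mark and the click marks running clockwise. Next I go down and grip it.

Call:
{"api": "move_arm", "payload": {
  "moves": [8.7, -0.15, -0.13, 3, 0, 0, 0, 8.7, 0, 0, 3.5, 0, 0, 0, 6, 0, 0, 3, 0, 0, 0, 5, 0, 0, 1.6, 0, 0, 0, 4, 0, 0, 1, 0, 0, 0, 4, 0, 0, 0, 0, 0, 0, 4, 0, 0, 0, 0, 0, 0]
}}

```text
clock: 11.9
tool_pos: [0.5567, -0.3179, 0.0956]
orientation: [-180.0, 0.1, -167.5]
force: [0.6, 0.1, 0.4]
opening: 0.0526
gripper_force: 0.0
```

Call:
{"api": "move_arm", "payload": {
  "moves": [0.5, 0, 0, 0, 0, 0, 0, 0.5, 0, 0, 0, 0, 0, 0, 0.5, 0, 0, 0, 0, 0, 0, 0.5, 0, 0, 0, 0, 0, 0, 0.5, 0, 0, 0, 0, 0, 0, 0.5, 0, 0, 0, 0, 0, 0, 0.5, 0, 0, 0, 0, 0, 0, 0.5, 0, 0, 0, 0, 0, 0]
}}

```text
clock: 12.7
tool_pos: [0.5563, -0.3189, 0.0949]
orientation: [-179.9, 0.0, -167.6]
force: [0.7, -5.5, 1.7]
opening: 0.0138
gripper_force: 30.0
```

Run:
```python
from h import *
go(.555,-.319,.094,192.4); print(ctrl.get_obs()['opening'],ctrl.get_obs()['gripper_force'])
```

```text
t 12.7 p [ 0.5563 -0.3189  0.0949] rpy [-1.7995e+02  2.0000e-02 -1.6758e+02] j [-12.4  24.  -13.7   0.  -52.2 -65.2] F [ 0.7 -5.5  1.7] M [-2.   -0.09 -0.08]
shift cm (present axes) [0.13 0.01 0.09] turn z 0.0
0.013822716094252462 29.99131053686142
```

Call:
{"api": "move_arm", "payload": {
  "moves": [0.5, 0.08, -0.05, 0, 0, 0, 0, 0.5, 0, 0, 0, 0, 0, 0.05, 0.5, 0, 0, 0, 0, 0, 0.07, 0.5, 0, 0, 0, 0, 0, 0.07, 0.5, 0, 0, 0, 0, 0, 0.07, 0.5, 0, 0, 0, 0, 0, 0.07, 0.5, 0, 0, 0, 0, 0, 0.07, 0.5, 0, 0, 0, 0, 0, 0]
}}

```text
clock: 13.5
tool_pos: [0.5562, -0.3192, 0.0949]
orientation: [-180.0, 0.1, 169.4]
force: [2.3, -5.4, -0.1]
opening: 0.0135
gripper_force: 30.0
```

Run:
```python
from h import *
go(.555,-.319,.094,192.4-72)
```

```text
t 13.5 p [ 0.5562 -0.3192  0.0949] rpy [-1.7998e+02  1.0000e-01  1.6943e+02] j [-12.4  24.  -13.7   0.  -52.2 -88.2] F [ 2.3 -5.4 -0.1] M [-1.68 -0.97  0.03]
shift cm (present axes) [ 0.12 -0.    0.09] turn z 0.856
```

Call:
{"api": "move_arm", "payload": {
  "moves": [0.5, 0, 0, 0, 0, 0, 0.1, 0.5, 0, 0, 0, 0, 0, 0.1, 0.5, 0, 0, 0, 0, 0, 0.1, 0.5, 0, 0, 0, 0, 0, 0.1, 0.5, 0, 0, 0, 0, 0, 0.1, 0.5, 0, 0, 0, 0, 0, 0.1, 0.5, 0, 0, 0, 0, 0, 0.1, 0.5, 0, 0, 0, 0, 0, 0.05]
}}

```text
clock: 14.3
tool_pos: [0.556, -0.3197, 0.0949]
orientation: [180.0, 0.1, 126.4]
force: [1.9, -6.1, -0.3]
opening: 0.0136
gripper_force: 30.0
```

Call:
{"api": "move_arm", "payload": {
  "moves": [0.5, 0, 0, 0, 0, 0, 0.05, 0.5, 0, 0, 0, 0, 0, 0.04, 0.5, 0, 0, 0, 0, 0, 0, 0.5, 0, 0, 0, 0, 0, 0]
}}

```text
clock: 14.7
tool_pos: [0.5559, -0.3197, 0.0949]
orientation: [180.0, 0.1, 121.4]
force: [1.9, -7.3, -1.1]
opening: 0.0138
gripper_force: 30.0
```

Run:
```python
from h import *
go(.555,-.319,.094,192.4-72);print(ctrl.get_obs()['opening'])
for n in('wrist','side','scene'): snap(n,n+'5')
a=cv2.imread('pics/wrist5.png')[100:260,150:370]; b=cv2.imread('pics/side5.png')[90:190,230:350]; d=cv2.imread('pics/scene5.png')[220:320,105:225]
cv2.imwrite('pics/m5.png',np.vstack([np.hstack([cv2.resize(b,(360,300)),cv2.resize(d,(360,300))]),cv2.resize(a,(412,300))[:, :].copy() if 0 else cv2.copyMakeBorder(cv2.resize(a,(412,300)),0,0,0,308,cv2.BORDER_CONSTANT)]))
```

```text
t 14.7 p [ 0.5559 -0.3197  0.0949] rpy [1.7998e+02 9.0000e-02 1.2144e+02] j [-1.250e+01  2.400e+01 -1.370e+01  1.000e-01 -5.220e+01 -1.361e+02] F [ 1.9 -7.3 -1.1] M [-2.76 -0.62  0.06]
shift cm (present axes) [ 0.11 -0.04  0.09] turn z 0.018
0.01375866557494893
```

View pics/m5.png

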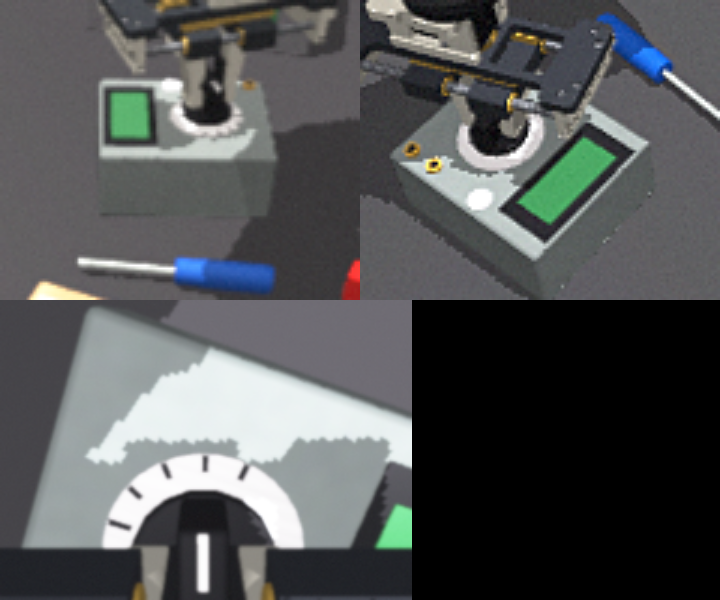

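The wrist crop shows the white pointer line at (203,560), right under the third click mark at (205,464). The rest, first and second marks lie to its left. I'll trim the last degree, then hand in while still holding the selector.

Call:
{"api": "move_arm", "payload": {
  "moves": [0.5, 0, 0, 0, 0, 0, 0.012, 0.5, 0, 0, 0, 0, 0, 0, 0.5, 0, 0, 0, 0, 0, 0, 0.5, 0, 0, 0, 0, 0, 0, 0.5, 0, 0, 0, 0, 0, 0]
}}

```text
clock: 15.35
tool_pos: [0.5559, -0.3197, 0.0949]
orientation: [180.0, 0.1, 120.8]
force: [1.7, -7.0, -1.0]
opening: 0.0136
gripper_force: 30.0
```

Run:
```python
from h import *
go(.555,-.319,.094,192.4-72); o=ctrl.get_obs()
if o['gripper_force']>20 and abs(o['orientation'][2]-120.4)<1.5: print(ctrl.close_job())
```

```text
t 15.35 p [ 0.5559 -0.3197  0.0949] rpy [1.7998e+02 9.0000e-02 1.2076e+02] j [-1.250e+01  2.400e+01 -1.370e+01  1.000e-01 -5.220e+01 -1.368e+02] F [ 1.7 -7.  -1. ] M [-2.7  -0.62  0.06]
shift cm (present axes) [ 0.11 -0.04  0.09] turn z 0.006
the job is handed in; nothing more can be done
None
```

The job is handed in: the black plug is standing in the tray, and the arm is holding the selector at the third click (15.35 s of the 67 s used).

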